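# Stand the fallen bookends back up

## Robot

A 7-joint arm with a two-finger parallel gripper is mounted at the origin on the work surface. World frame = base frame: x ahead of the robot, y to its left, z up, the work surface at z = 0. Lengths are in m, angles in rad, forces in N, time in s.
With the tool pointing down it reaches from about 0.425 to 0.875 m from the base axis. Payload 4.7 kg.
Tool frame: the origin (TCP) lies on the centre line of the jaws, within the pads' length; the fingertips stand 14 mm ahead of it and the grasp point (between the pads) lies 5 mm behind it; z points along the fingers, y is the line along which they close (so a half turn about z gives the same grasp; the last joint's range is limited). The gripper opens to 87 mm and grips with 3 to 60 N. Pads are 19 mm wide; open, the fingers measure 117 mm over their backs; the gripper's body (75 mm by 190 mm) begins 51 mm behind the grasp point.
Start: joints at [0.014, 0.321, -0.07, 1.45, 0.023, 1.371, -0.057], TCP at [0.65, -0, 0.237] pointing down, gripper open.
Joint ranges: [-2.86, 2.86], [-0.3, 2.09], [-1.38, 1.24], [0.06, 2.45], [-1.56, 4.7], [0.09, 2.05], [-2.69, 2.69]. Speed limits (rad/s): [2.57, 2.57, 3.14, 3.14, 3.14, 3.14, 3.14].

## Interface

Orientations are given as a rotation vector (axis times angle).
In Python, from bench import ctrl gives the robot as it stands.
- The arm moves only by the tool send_rows, never from a script. Its argument "steps" is a list of rows, each an object of numbers: "tx", "ty", "tz": the shift along the tool's x, y, z in units of 60 mm (1.0 is 60 mm); "turn": the turn about the tool's z in units of 8 degrees (1.0 is 8 degrees); "grip": the opening, from 0 (shut) to 1 (fully open). A call has 1 to 12 rows; each row shifts and turns the commanded pose from where the row before left it, along the tool's axes as they then stand; what a row does not reach is not made up. A row lasts 1/8 s, in which the tool goes at most 62.5 mm and 10.7 degrees, less where a joint would pass 70% of its speed; a pose out of reach is approached as far as the arm can. A call is refused whole if a number of a shift passes 1 or a number of a turn 1, either way. A call with a gripper value outside its range is refused whole. The fingers move at their own pace and stop on an object; "newtons" is the grip in N (left out, the last holds). Time passes only in rows, so rows that do not move let the fingers close. It gives the time, the measured TCP pose, the force, the opening and the grip force at its end, in the units of the state.
- ctrl.get_state(): the state, without advancing time (a new reading comes with each control period).
- ctrl.get_image(name): name is "scene" or "side" or "wrist"; returns a dict with "pixels" (420x560x3 uint8, red, green, blue), "K" (3x3 intrinsics, pixels), "cam_to_world" (4x4, takes a point from camera to world coordinates); the wrist camera has in their place "T_tool_cam" (4x4, takes a point from camera to tool coordinates, whose origin is the TCP and whose axes are the flange's). Camera axes: x right, y down, z forward; pixel columns grow to the right and rows downward; lengths in m; the calibration is good to about 2 mm. A picture is of the moment at which its call begins: read the wrist's pose just before it. There is no depth.
- ctrl.close_job(): hands the job in; it is judged then, once.
The state is a dict: "time": time; "joint_positions": joint angles; "qd": joint speeds; "joint_torque": joint torques, N m; "position": TCP position; "tool_rot": TCP orientation; "ft_force": force on the tool from outside, world axes, zero at the start; "torque": the same for the moment, N m; "grip_width": opening from 0.0 (shut) to 1.0 (fully open); "grip_force": force on a finger pad.
Only numpy, scipy, OpenCV 4.12 (cv2) and the standard library are available. Lean on these libraries where they do the work, as an engineer would, in place of code of your own. Each camera call takes 0.05 s, during which the arm holds its last target. There are 200 camera calls.

## Task

In the store cupboard two of the three dark wooden L-shaped bookends, the large and the small one, have fallen onto their backs. Push each fallen one over with the fingertips, without picking it up, so that it rolls about its heel and stands on its foot again where it was. Leave the third bookend standing and everything else on the table where it is.

Things in the scene. Friction and masses are not known exactly. Their poses are not given: they have to be found in the camera images.
- bookend_large: Large dark wood bookend, an L 100 mm wide, about 0.36 kg, fallen on its back. Origin: middle of the heel edge (outer corner of the L), on the table. As it lies: z up, y along the heel. Upright board flat on the table, x = -140 to 0 mm, 12 mm thick; foot board at the heel, x = -18 to 0, points up to z = 120 mm. Standing: own x points down, own z level.
- bookend_small: Small dark wood bookend, an L 100 mm wide, about 0.28 kg, fallen on its back. Origin: middle of the heel edge (outer corner of the L), on the table. As it lies: z up, y along the heel. Upright board flat on the table, x = -115 to 0 mm, 12 mm thick; foot board at the heel, x = -18 to 0, points up to z = 100 mm. Standing: own x points down, own z level.
- bookend_large_foot_end (a point): Middle of the free end of the large bookend's foot board: 120 mm up as it lies, 9 mm up when it stands. Pushed near here toward the body's +x, then followed over and down, the L rolls about its heel; past about 45 degrees it drops onto its foot, which then reaches 120 mm from the heel in the push direction. Pushed low it only slides.
- bookend_small_foot_end (a point): Middle of the free end of the small bookend's foot board: 100 mm up as it lies, 9 mm up when it stands. Pushed near here toward the body's +x, then followed over and down, the L rolls about its heel; past about 45 degrees it drops onto its foot, which then reaches 100 mm from the heel in the push direction. Pushed low it only slides.
- bookend_large_top (a point): Middle of the free end face of the large bookend's upright board: 6 mm above the table as it lies; 140 mm up when it stands.
- bookend_small_top (a point): The same point of the small bookend: 6 mm above the table as it lies; 115 mm up when it stands.
- bookend_standing: Third dark wood bookend, already standing and to be left alone: foot 110 mm long, 100 mm wide, 18 mm thick on the table, reaching along own +x from the heel; upright 130 mm tall, 12 mm thick, at the heel. Origin: middle of the heel edge on the table; z up.
- torch: Bystander: black torch standing on its 42 mm head, 78 mm tall; origin centre of underside.
- line_spool: Bystander: grey line spool on end, 44 mm across, 42 mm tall; origin centre of underside.
- oil_tin: Bystander: plain steel tin, 38 mm across, 75 mm tall; origin centre of underside.
- tape_roll: Bystander: roll of paper tape lying flat, 44 mm across, 24 mm tall; origin centre of underside.
- plant_pot: Bystander: white pot, 110 mm across the rim, 95 mm tall; origin centre of underside.
- bulb_carton: Bystander: cardboard carton 70 x 110 x 80 mm; origin centre of underside.
- screwdriver: Bystander: screwdriver lying on the table at the right, 190 mm long along own x; origin under its middle.

How it is judged:
By the outcome, as a careful person would: the job done as asked, in the order asked, and still so for the second after the job is handed in, with the robot touching nothing.
It also fails if it takes over 48 s, if anything falls off the work surface, if the arm or the gripper's body presses on something with over 40 N, if the wrist force passes 120 N, or if a joint passes its speed limit or range.

## Working session

There is one attempt and no reset: what is moved stays moved. The work goes in short steps, Python scripts to look and compute and a tool call to move; the robot and the scene stay as the last step left them, time stands still between calls to the robot, and variables do not carry over. Pictures are saved under pics/ and viewed, at most 10 in all, crops included, and the job is handed in when it is done.

Besides the shell and the picture viewer there is one more tool, called after ">>>" in YAML: its name, and indented under it one key for each argument. send_rows: Moves the arm, as the interface text tells. Its arguments: {"type":"object","properties":{"steps":{"type":"array"},"newtons":{"type":"number"}},"required":["steps"]}

```bash
mkdir -p pics
python3 - <<'E'
from bench import ctrl
import cv2,numpy as np
s=ctrl.get_state();print(s['time'],s['position'],s['tool_rot'],s['grip_width'])
for n in ['scene','side']:
    i=ctrl.get_image(n);cv2.imwrite(f'pics/{n}0.png',i['pixels'][:,:,::-1]);print(n,i['K'].tolist(),np.round(i['cam_to_world'],4).tolist())
    np.savez(f'{n}.npz',K=i['K'],T=i['cam_to_world'])
E
```

```text
0.0 [ 6.49447053e-01 -2.85597914e-05  2.35453395e-01] [-2.22046379 -2.22057745  0.00228437] 1.0003349866440414
scene [[481.7261743755569, 0.0, 274.26640236282094], [0.0, 481.7261743755569, 207.9764205154947], [0.0, 0.0, 1.0]] [[0.3717, 0.7588, -0.5348, 1.311], [0.9283, -0.3, 0.2196, -0.3764], [0.0061, -0.5781, -0.816, 1.2298], [0.0, 0.0, 0.0, 1.0]]
side [[525.5599758250754, 0.0, 275.9286489083746], [0.0, 525.5599758250754, 205.4803913520106], [0.0, 0.0, 1.0]] [[-0.9108, -0.3009, 0.2826, 0.1962], [-0.4126, 0.6449, -0.6433, 0.7598], [0.0113, -0.7025, -0.7116, 1.0273], [0.0, 0.0, 0.0, 1.0]]
```

View pics/scene0.png

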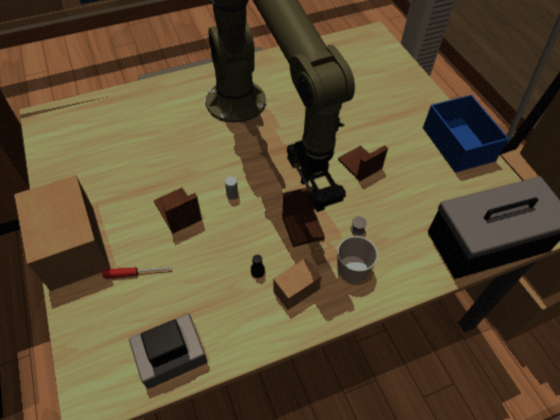

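View pics/side0.png

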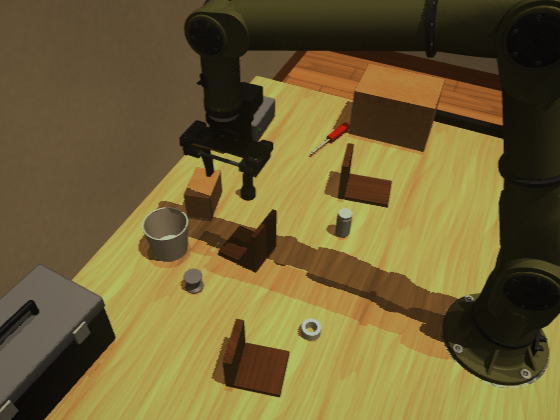

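Run:
```python
import cv2,numpy as np
a=cv2.imread('pics/scene0.png');b=cv2.imread('pics/side0.png')
def c(im,x,y,w,h):
    o=cv2.resize(im[y:y+h,x:x+w],(400,300),interpolation=cv2.INTER_CUBIC)
    o=np.clip(o*1.6,0,255).astype('uint8')
    for k in range(0,w,10):
        cv2.line(o,(k*400//w,0),(k*400//w,6),(255,255,255),1)
        if k%20==0: cv2.putText(o,str(x+k),(k*400//w,16),0,.35,(255,0,0),1)
    for k in range(0,h,10):
        cv2.line(o,(0,k*300//h),(6,k*300//h),(255,255,255),1)
        cv2.putText(o,str(y+k),(8,k*300//h+4),0,.35,(255,0,0),1)
    return o
m=np.vstack([np.hstack([c(a,140,175,80,60),c(a,325,130,80,60)]),np.hstack([c(b,310,135,100,75),c(b,200,310,120,90)])])
cv2.imwrite('pics/crop0.png',m)
```

```text
(no output)
```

View pics/crop0.png

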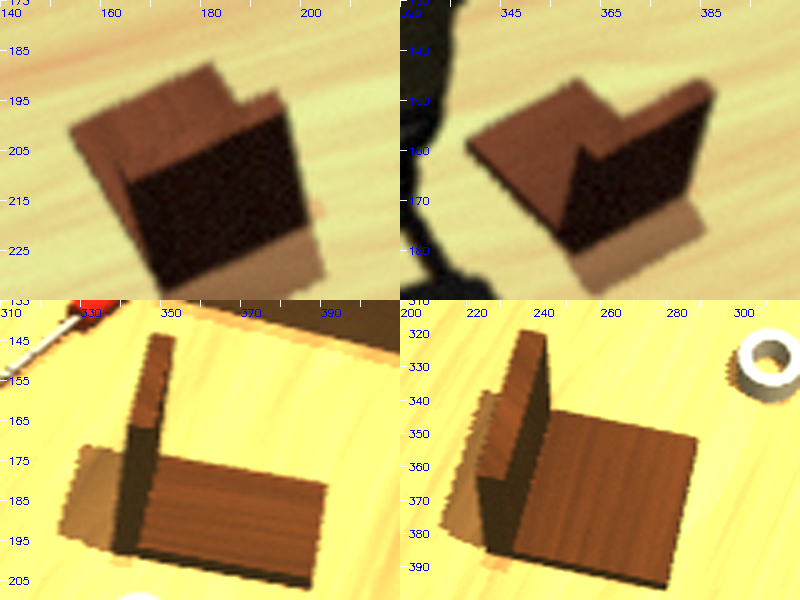

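```bash
cat > fit.py <<'E'
import numpy as np
from scipy.optimize import least_squares
C={n:np.load(n+'.npz') for n in ('scene','side')}
def proj(n,P):
    T=C[n]['T'];K=C[n]['K'];p=(np.asarray(P)-T[:3,3])@T[:3,:3];q=p@K.T;return q[:,:2]/q[:,2:]
def ray(n,u,z):
    T=C[n]['T'];K=C[n]['K'];d=T[:3,:3]@np.linalg.solve(K,[u[0],u[1],1]);return T[:3,3]+d*(z-T[2,3])/d[2]
E
cat > a.py <<'E'
from fit import *
# model keys: heel h, foot top outer o, foot inner i, end top e, end bottom b ; side -,+
D={'A':{'scene':{'h-':(172,233.6),'h+':(201.8,220.2),'o-':(165.8,212),'o+':(197.4,197.4),'i-':(164.2,207.4),'i+':(195.2,193.4),'e-':(154,201),'e+':(182,187.8)},
'side':{'h+':(338.25,198.25),'b+':(387.75,207.25),'e-':(391.75,181.25),'o-':(348.25,143.75),'i-':(353.75,144.25),'o+':(342.75,166.25),'i+':(348.5,167)}},
'B':{'scene':{'h-':(360,180.8),'h+':(382.6,169),'o-':(365,162),'o+':(388,148.4),'i-':(361.4,159.6),'i+':(385,146),'e-':(338.6,158.6),'e+':(360.4,146)},
'side':{'h+':(226.1,385.9),'b+':(280.1,396.7),'e-':(289.1,351.1),'o-':(236,319),'i-':(243.8,320.5),'o+':(223.4,363.4),'i+':(230.6,362.2)}}}
for k in D:
  for nm,L,H in (('large',.14,.12),('small',.115,.1)):
    M={'h':(0,0),'o':(0,H),'i':(-.018,H),'e':(-L,.012),'b':(-L,0)}
    def res(p,n_=None):
        c,s=np.cos(p[2]),np.sin(p[2]);r=[]
        for n in D[k]:
            P=[];U=[]
            for q,u in D[k][n].items():
                x,z=M[q[0]];y=.05*(1 if q[1]=='+' else -1)
                P.append((p[0]+c*x-s*y,p[1]+s*x+c*y,z));U.append(u)
            r.append((proj(n,P)-np.array(U)+.4).ravel())
        return np.concatenate(r)
    g=ray('scene',D[k]['scene']['h-'],0)
    f=least_squares(res,[g[0],g[1]+.05,0]);print(k,nm,f.x.round(4),np.degrees(f.x[2]).round(1),'rms',np.sqrt(2*f.cost/len(f.fun)).round(2))
for n,p in (('torch',(257,277)),('oil_tin',(232,197)),('spool',(358,232)),('standing',(305,240))): print(n,ray('scene',p,0).round(3))
for n,p in (('tape',(311,335)),('oil_tin',(343,236)),('spool',(194,290))): print(n,'side',ray('side',p,0).round(3))
E
python3 a.py
```

```text
A large [ 0.4714 -0.3171  0.1765] 10.1 rms 0.76
A small [ 0.4631 -0.3221  0.1587] 9.1 rms 2.86
B large [0.5018 0.3042 0.2426] 13.9 rms 4.32
B small [0.4967 0.3    0.2297] 13.2 rms 0.89
torch [ 0.71 -0.18  0.  ]
oil_tin [ 0.416 -0.154  0.   ]
spool [0.681 0.157 0.   ]
standing [ 0.648 -0.004  0.   ]
tape side [0.368 0.165 0.   ]
oil_tin side [ 0.4   -0.141  0.   ]
spool side [0.664 0.169 0.   ]
```

>>> send_rows:
  steps:
    - {"turn": 1, "grip": 0.5}
    - {"turn": 1, "grip": 0.5}
    - {"turn": 1, "grip": 0.5}
    - {"turn": 1, "grip": 0.5}
    - {"turn": 1, "grip": 0.5}
    - {"turn": 1, "grip": 0.5}
    - {"turn": 1, "grip": 0.5}
    - {"turn": 1, "grip": 0.5}
    - {"turn": 1, "grip": 0.5}
    - {"turn": 1, "grip": 0.5}

```text
validation failed for argument at $.st...
```

>>> send_rows:
  steps:
    - {"tx": -0.48, "ty": 0.47, "grip": 0.5}
    - {"tx": -0.48, "ty": 0.47, "grip": 0.5}
    - {"tx": -0.48, "ty": 0.47, "grip": 0.5}
    - {"tx": -0.48, "ty": 0.47, "grip": 0.5}
    - {"tx": -0.48, "ty": 0.47, "grip": 0.5}
    - {"tx": -0.48, "ty": 0.47, "grip": 0.5}
    - {"tx": -0.48, "ty": 0.47, "grip": 0.5}
    - {"tx": -0.48, "ty": 0.47, "grip": 0.5}
    - {"tx": -0.48, "ty": 0.47, "grip": 0.5}
    - {"tx": -0.48, "ty": 0.47, "grip": 0.5}
    - {"grip": 0.5}

```text
validation failed for argument at $.st...
```

```bash
cat > plan.py <<'E'
from bench import ctrl
import numpy as np,sys
from scipy.spatial.transform import Rotation as R
def info(hx,hy,phi):
    s=ctrl.get_state();p=np.array(s['position']);Q=R.from_rotvec(s['tool_rot']).as_matrix()
    a=np.radians(phi);d=p[:2]-[hx,hy];x=np.array([np.cos(a),np.sin(a)])
    print('t',round(s['time'],2),'pos',p.round(4),'toolx yaw',np.degrees(np.arctan2(Q[1,0],Q[0,0])).round(2),'toolz',Q[:,2].round(3),'body x',(d@x).round(4),'lat',(d@[-x[1],x[0]]).round(4),'F',np.round(s['ft_force'],2),'grip',round(s['grip_width'],2))
    return s
def path(H,s):
    for th in range(0,91,10):
        t=np.radians(th);print(th,'tcp body x',round(s*np.sin(t)-.018*np.cos(t)-.0095,4),'z',round(s*np.cos(t)+.018*np.sin(t)+.014,4))
E
python3 - <<'E'
from plan import *
info(.4714,-.3171,10.1);path(.12,.108);path(.1,.09)
E
```

```text
t 0.1 pos [ 0.6495 -0.      0.2356] toolx yaw 90.0 toolz [-0.002 -0.    -1.   ] body x 0.231 lat 0.2809 F [-1.09 -0.02 -0.96] grip 1.0
0 tcp body x -0.0275 z 0.122
10 tcp body x -0.0085 z 0.1235
20 tcp body x 0.0105 z 0.1216
30 tcp body x 0.0289 z 0.1165
40 tcp body x 0.0461 z 0.1083
50 tcp body x 0.0617 z 0.0972
60 tcp body x 0.075 z 0.0836
70 tcp body x 0.0858 z 0.0679
80 tcp body x 0.0937 z 0.0505
90 tcp body x 0.0985 z 0.032
0 tcp body x -0.0275 z 0.104
10 tcp body x -0.0116 z 0.1058
20 tcp body x 0.0044 z 0.1047
30 tcp body x 0.0199 z 0.1009
40 tcp body x 0.0346 z 0.0945
50 tcp body x 0.0479 z 0.0856
60 tcp body x 0.0594 z 0.0746
70 tcp body x 0.0689 z 0.0617
80 tcp body x 0.076 z 0.0474
90 tcp body x 0.0805 z 0.032
```

>>> send_rows:
  steps:
    - {"tx": 0, "ty": 0, "tz": 0, "turn": 1, "grip": 0.5}
    - {"tx": 0, "ty": 0, "tz": 0, "turn": 1, "grip": 0.5}
    - {"tx": 0, "ty": 0, "tz": 0, "turn": 1, "grip": 0.5}
    - {"tx": 0, "ty": 0, "tz": 0, "turn": 1, "grip": 0.5}
    - {"tx": 0, "ty": 0, "tz": 0, "turn": 1, "grip": 0.5}
    - {"tx": 0, "ty": 0, "tz": 0, "turn": 1, "grip": 0.5}
    - {"tx": 0, "ty": 0, "tz": 0, "turn": 1, "grip": 0.5}
    - {"tx": 0, "ty": 0, "tz": 0, "turn": 1, "grip": 0.5}
    - {"tx": 0, "ty": 0, "tz": 0, "turn": 1, "grip": 0.5}
    - {"tx": 0, "ty": 0, "tz": 0, "turn": 1, "grip": 0.5}

```text
time: 1.35
position: [0.6497, 0.0, 0.2359]
tool_rot: [-3.13, -0.267, 0.002]
ft_force: [0.6, 0.9, 0.3]
grip_width: 0.5
grip_force: 0.0
```

>>> send_rows:
  steps:
    - {"tx": -0.48, "ty": 0.47, "tz": 0, "turn": 0, "grip": 0.5}
    - {"tx": -0.48, "ty": 0.47, "tz": 0, "turn": 0, "grip": 0.5}
    - {"tx": -0.48, "ty": 0.47, "tz": 0, "turn": 0, "grip": 0.5}
    - {"tx": -0.48, "ty": 0.47, "tz": 0, "turn": 0, "grip": 0.5}
    - {"tx": -0.48, "ty": 0.47, "tz": 0, "turn": 0, "grip": 0.5}
    - {"tx": -0.48, "ty": 0.47, "tz": 0, "turn": 0, "grip": 0.5}
    - {"tx": -0.48, "ty": 0.47, "tz": 0, "turn": 0, "grip": 0.5}
    - {"tx": -0.48, "ty": 0.47, "tz": 0, "turn": 0, "grip": 0.5}
    - {"tx": -0.48, "ty": 0.47, "tz": 0, "turn": 0, "grip": 0.5}
    - {"tx": -0.48, "ty": 0.47, "tz": 0, "turn": 0, "grip": 0.5}
    - {"tx": 0, "ty": 0, "tz": 0, "turn": 0, "grip": 0.5}
    - {"tx": 0, "ty": 0, "tz": 0, "turn": 0, "grip": 0.5}

```text
time: 2.85
position: [0.4157, -0.327, 0.2363]
tool_rot: [-3.129, -0.274, -0.0]
ft_force: [-0.3, 0.8, -0.0]
grip_width: 0.502
grip_force: 0.0
```

Run:
```python
from plan import *
info(.4714,-.3171,10.1)
```

```text
t 2.85 pos [ 0.4157 -0.327   0.2363] toolx yaw 10.03 toolz [ 0.     0.001 -1.   ] body x -0.0566 lat 0.0 F [-0.27  0.83 -0.03] grip 0.5
```

>>> send_rows:
  steps:
    - {"tx": 0, "ty": 0, "tz": 0.5, "turn": 0, "grip": 0.5}
    - {"tx": 0, "ty": 0, "tz": 0.5, "turn": 0, "grip": 0.5}
    - {"tx": 0, "ty": 0, "tz": 0.5, "turn": 0, "grip": 0.5}
    - {"tx": 0, "ty": 0, "tz": 0.4, "turn": 0, "grip": 0.5}
    - {"tx": 0, "ty": 0, "tz": 0, "turn": 0, "grip": 0.5}
    - {"tx": 0.2, "ty": 0, "tz": 0, "turn": 0, "grip": 0.5}
    - {"tx": 0.15, "ty": 0, "tz": 0, "turn": 0, "grip": 0.5}
    - {"tx": 0, "ty": 0, "tz": 0, "turn": 0, "grip": 0.5}

```text
time: 3.85
position: [0.4378, -0.3238, 0.1234]
tool_rot: [3.128, 0.277, 0.002]
ft_force: [0.7, -0.8, 0.4]
grip_width: 0.5
grip_force: 0.0
```

Run:
```python
from plan import *
import cv2
info(.4714,-.3171,10.1)
i=ctrl.get_image('side')['pixels'][60:270,200:480,::-1];cv2.imwrite('pics/s1.png',cv2.resize(i,None,fx=2.5,fy=2.5))
```

```text
t 3.85 pos [ 0.4378 -0.3238  0.1234] toolx yaw 10.12 toolz [ 0.002 -0.001 -1.   ] body x -0.0342 lat -0.0007 F [ 0.75 -0.84  0.37] grip 0.5
```

View pics/s1.png

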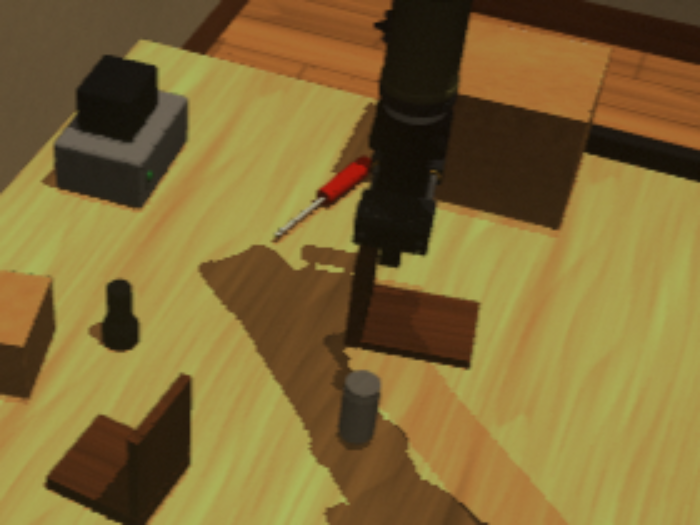

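>>> send_rows:
  steps:
    - {"tx": 0.08, "ty": 0, "tz": 0, "turn": 0, "grip": 0.5}
    - {"tx": 0.08, "ty": 0, "tz": 0, "turn": 0, "grip": 0.5}
    - {"tx": 0.08, "ty": 0, "tz": 0, "turn": 0, "grip": 0.5}
    - {"tx": 0.08, "ty": 0, "tz": 0, "turn": 0, "grip": 0.5}
    - {"tx": 0.08, "ty": 0, "tz": 0, "turn": 0, "grip": 0.5}
    - {"tx": 0.08, "ty": 0, "tz": 0, "turn": 0, "grip": 0.5}
    - {"tx": 0.08, "ty": 0, "tz": 0, "turn": 0, "grip": 0.5}
    - {"tx": 0.08, "ty": 0, "tz": 0, "turn": 0, "grip": 0.5}
    - {"tx": 0.08, "ty": 0, "tz": 0.04, "turn": 0, "grip": 0.5}

```text
time: 5.03
position: [0.4792, -0.3165, 0.1203]
tool_rot: [3.129, 0.274, 0.001]
ft_force: [-0.4, 0.0, 0.9]
grip_width: 0.496
grip_force: 0.4
```

Run:
```python
from plan import *
import cv2
info(.4714,-.3171,10.1)
i=ctrl.get_image('side')['pixels'][100:240,270:450,::-1];cv2.imwrite('pics/s2.png',cv2.resize(i,None,fx=3,fy=3))
```

```text
t 5.03 pos [ 0.4792 -0.3165  0.1203] toolx yaw 10.0 toolz [ 0.001 -0.    -1.   ] body x 0.0078 lat -0.0008 F [-0.43  0.02  0.94] grip 0.5
```

View pics/s2.png

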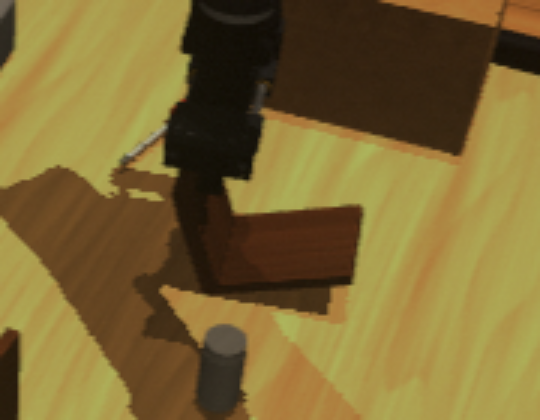

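>>> send_rows:
  steps:
    - {"tx": 0.09, "ty": 0, "tz": 0.01, "turn": 0, "grip": 0.5}
    - {"tx": 0.09, "ty": 0, "tz": 0.01, "turn": 0, "grip": 0.5}
    - {"tx": 0.09, "ty": 0, "tz": 0.02, "turn": 0, "grip": 0.5}
    - {"tx": 0.09, "ty": 0, "tz": 0.02, "turn": 0, "grip": 0.5}
    - {"tx": 0.07, "ty": 0, "tz": 0.03, "turn": 0, "grip": 0.5}
    - {"tx": 0.07, "ty": 0, "tz": 0.03, "turn": 0, "grip": 0.5}
    - {"tx": 0.07, "ty": 0, "tz": 0.04, "turn": 0, "grip": 0.5}
    - {"tx": 0.07, "ty": 0, "tz": 0.04, "turn": 0, "grip": 0.5}
    - {"tx": 0.06, "ty": 0, "tz": 0.04, "turn": 0, "grip": 0.5}
    - {"tx": 0.06, "ty": 0, "tz": 0.05, "turn": 0, "grip": 0.5}
    - {"tx": 0.06, "ty": 0, "tz": 0.05, "turn": 0, "grip": 0.5}
    - {"tx": 0.06, "ty": 0, "tz": 0.05, "turn": 0, "grip": 0.5}

```text
time: 6.58
position: [0.5308, -0.3074, 0.0965]
tool_rot: [-3.13, -0.274, 0.0]
ft_force: [0.2, -0.0, 0.0]
grip_width: 0.501
grip_force: 0.0
```

Run:
```python
from plan import *
import cv2
info(.4714,-.3171,10.1)
i=ctrl.get_image('side')['pixels'][100:240,270:450,::-1];cv2.imwrite('pics/s3.png',cv2.resize(i,None,fx=3,fy=3))
```

```text
t 6.58 pos [ 0.5308 -0.3074  0.0965] toolx yaw 10.0 toolz [-0.  0. -1.] body x 0.0602 lat -0.0008 F [ 0.23 -0.    0.03] grip 0.5
```

View pics/s3.png

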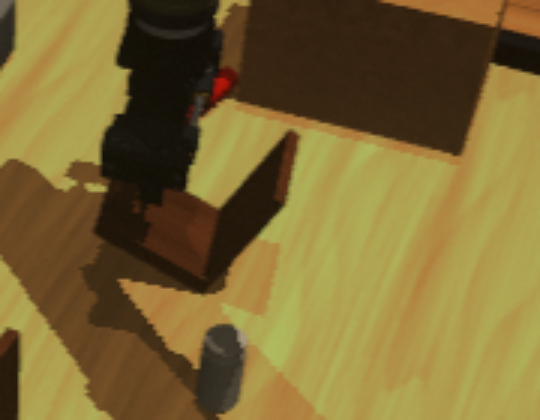

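>>> send_rows:
  steps:
    - {"tx": 0.06, "ty": 0, "tz": 0.06, "turn": 0, "grip": 0.5}
    - {"tx": 0.06, "ty": 0, "tz": 0.06, "turn": 0, "grip": 0.5}
    - {"tx": 0.06, "ty": 0, "tz": 0.07, "turn": 0, "grip": 0.5}
    - {"tx": 0.05, "ty": 0, "tz": 0.07, "turn": 0, "grip": 0.5}
    - {"tx": 0, "ty": 0, "tz": 0, "turn": 0, "grip": 0.5}
    - {"tx": 0, "ty": 0, "tz": 0, "turn": 0, "grip": 0.5}

```text
time: 7.38
position: [0.5441, -0.3052, 0.0812]
tool_rot: [3.13, 0.274, -0.0]
ft_force: [0.3, 1.6, 0.4]
grip_width: 0.503
grip_force: 0.0
```

Run:
```python
from plan import *
import cv2
info(.4714,-.3171,10.1);info(.4967,.300,13.2)
i=ctrl.get_image('side')['pixels'][100:240,270:450,::-1];cv2.imwrite('pics/s4.png',cv2.resize(i,None,fx=3,fy=3))
```

```text
t 7.38 pos [ 0.5441 -0.3052  0.0812] toolx yaw 9.99 toolz [-0. -0. -1.] body x 0.0737 lat -0.001 F [0.31 1.59 0.44] grip 0.5
t 7.38 pos [ 0.5441 -0.3052  0.0812] toolx yaw 9.99 toolz [-0. -0. -1.] body x -0.092 lat -0.6 F [0.31 1.59 0.44] grip 0.5
```

View pics/s4.png

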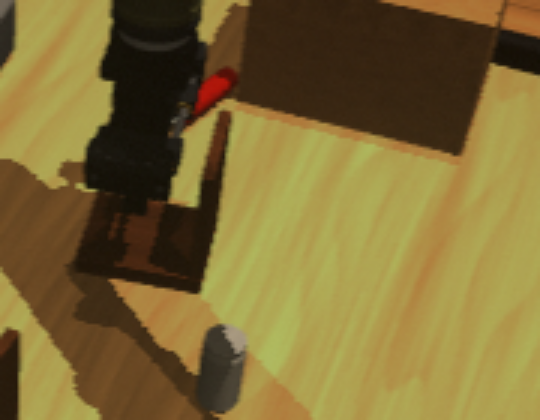

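>>> send_rows:
  steps:
    - {"tx": 0, "ty": 0, "tz": -0.3, "turn": 0, "grip": 0.5}
    - {"tx": 0, "ty": 0, "tz": -0.6, "turn": 0, "grip": 0.5}
    - {"tx": 0, "ty": 0, "tz": -0.7, "turn": 0, "grip": 0.5}
    - {"tx": 0, "ty": 0, "tz": -0.6, "turn": 0, "grip": 0.5}
    - {"tx": 0, "ty": 0, "tz": -0.4, "turn": 0, "grip": 0.5}
    - {"tx": 0, "ty": 0, "tz": 0, "turn": -0.4, "grip": 0.5}

```text
time: 8.18
position: [0.5455, -0.3061, 0.242]
tool_rot: [3.117, 0.362, 0.01]
ft_force: [0.5, 0.4, 0.0]
grip_width: 0.503
grip_force: 0.0
```

>>> send_rows:
  steps:
    - {"tx": 0, "ty": -0.5, "tz": 0, "turn": 0, "grip": 0.5}
    - {"tx": 0, "ty": -0.8, "tz": 0, "turn": 0, "grip": 0.5}
    - {"tx": 0, "ty": -0.9, "tz": 0, "turn": 0, "grip": 0.5}
    - {"tx": 0, "ty": -0.9, "tz": 0, "turn": 0, "grip": 0.5}
    - {"tx": 0, "ty": -0.9, "tz": 0, "turn": 0, "grip": 0.5}
    - {"tx": 0, "ty": -0.9, "tz": 0, "turn": 0, "grip": 0.5}
    - {"tx": 0.1, "ty": -0.9, "tz": 0, "turn": 0, "grip": 0.5}
    - {"tx": 0.1, "ty": -0.9, "tz": 0, "turn": 0, "grip": 0.5}
    - {"tx": 0.1, "ty": -0.9, "tz": 0, "turn": 0, "grip": 0.5}
    - {"tx": 0.1, "ty": -0.9, "tz": 0, "turn": 0, "grip": 0.5}
    - {"tx": 0.1, "ty": -0.9, "tz": 0, "turn": 0, "grip": 0.5}
    - {"tx": 0.05, "ty": -0.6, "tz": 0, "turn": 0, "grip": 0.5}

```text
time: 9.68
position: [0.4387, 0.2894, 0.239]
tool_rot: [-3.119, -0.364, -0.004]
ft_force: [0.4, 0.1, -0.2]
grip_width: 0.5
grip_force: 0.0
```

>>> send_rows:
  steps:
    - {"tx": 0, "ty": 0, "tz": 0, "turn": 0, "grip": 0.5}
    - {"tx": 0, "ty": 0, "tz": 0, "turn": 0, "grip": 0.5}

```text
time: 9.93
position: [0.4399, 0.2856, 0.2381]
tool_rot: [3.12, 0.359, 0.002]
ft_force: [-0.1, -0.2, -0.1]
grip_width: 0.501
grip_force: 0.0
```

Run:
```python
from plan import *
info(.4967,.300,13.2)
```

```text
t 9.93 pos [0.4399 0.2856 0.2381] toolx yaw 13.14 toolz [ 0.001 -0.    -1.   ] body x -0.0586 lat -0.001 F [-0.09 -0.16 -0.06] grip 0.5
```

>>> send_rows:
  steps:
    - {"tx": 0, "ty": 0, "tz": 0.5, "turn": 0, "grip": 0.5}
    - {"tx": 0, "ty": 0, "tz": 0.5, "turn": 0, "grip": 0.5}
    - {"tx": 0, "ty": 0, "tz": 0.5, "turn": 0, "grip": 0.5}
    - {"tx": 0, "ty": 0, "tz": 0.5, "turn": 0, "grip": 0.5}
    - {"tx": 0, "ty": 0, "tz": 0.22, "turn": 0, "grip": 0.5}
    - {"tx": 0, "ty": 0, "tz": 0, "turn": 0, "grip": 0.5}
    - {"tx": 0.2, "ty": 0, "tz": 0, "turn": 0, "grip": 0.5}
    - {"tx": 0.2, "ty": 0, "tz": 0, "turn": 0, "grip": 0.5}
    - {"tx": 0, "ty": 0, "tz": 0, "turn": 0, "grip": 0.5}

```text
time: 11.05
position: [0.4644, 0.2925, 0.1047]
tool_rot: [-3.12, -0.359, -0.003]
ft_force: [-0.1, 0.2, 0.3]
grip_width: 0.498
grip_force: 0.0
```

>>> send_rows:
  steps:
    - {"tx": 0.08, "ty": 0, "tz": 0, "turn": 0, "grip": 0.5}
    - {"tx": 0.08, "ty": 0, "tz": 0, "turn": 0, "grip": 0.5}
    - {"tx": 0.08, "ty": 0, "tz": 0, "turn": 0, "grip": 0.5}
    - {"tx": 0.08, "ty": 0, "tz": 0, "turn": 0, "grip": 0.5}
    - {"tx": 0.08, "ty": 0, "tz": 0, "turn": 0, "grip": 0.5}
    - {"tx": 0.08, "ty": 0, "tz": 0, "turn": 0, "grip": 0.5}
    - {"tx": 0.08, "ty": 0, "tz": 0, "turn": 0, "grip": 0.5}
    - {"tx": 0.08, "ty": 0, "tz": 0, "turn": 0, "grip": 0.5}

```text
time: 12.05
position: [0.5003, 0.3009, 0.1038]
tool_rot: [3.121, 0.361, -0.0]
ft_force: [-0.5, -0.2, -0.2]
grip_width: 0.501
grip_force: 0.2
```

Run:
```python
from plan import *
import cv2
info(.4967,.300,13.2)
i=ctrl.get_image('side')['pixels'][270:420,170:350,::-1];cv2.imwrite('pics/s5.png',cv2.resize(i,None,fx=3,fy=3))
```

```text
t 12.05 pos [0.5003 0.3009 0.1038] toolx yaw 13.2 toolz [-0. -0. -1.] body x 0.0037 lat 0.0001 F [-0.48 -0.17 -0.16] grip 0.5
```

View pics/s5.png

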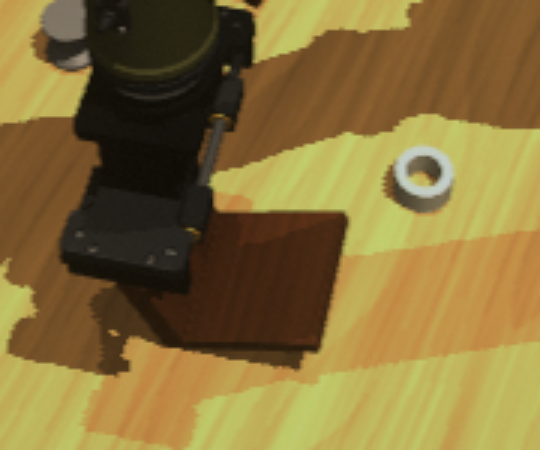

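>>> send_rows:
  steps:
    - {"tx": 0.09, "ty": 0, "tz": 0.01, "turn": 0, "grip": 0.5}
    - {"tx": 0.09, "ty": 0, "tz": 0.02, "turn": 0, "grip": 0.5}
    - {"tx": 0.09, "ty": 0, "tz": 0.02, "turn": 0, "grip": 0.5}
    - {"tx": 0.08, "ty": 0, "tz": 0.03, "turn": 0, "grip": 0.5}
    - {"tx": 0.08, "ty": 0, "tz": 0.03, "turn": 0, "grip": 0.5}
    - {"tx": 0.08, "ty": 0, "tz": 0.04, "turn": 0, "grip": 0.5}
    - {"tx": 0.07, "ty": 0, "tz": 0.05, "turn": 0, "grip": 0.5}
    - {"tx": 0.07, "ty": 0, "tz": 0.05, "turn": 0, "grip": 0.5}
    - {"tx": 0.07, "ty": 0, "tz": 0.05, "turn": 0, "grip": 0.5}
    - {"tx": 0.06, "ty": 0, "tz": 0.06, "turn": 0, "grip": 0.5}
    - {"tx": 0.06, "ty": 0, "tz": 0.06, "turn": 0, "grip": 0.5}
    - {"tx": 0.06, "ty": 0, "tz": 0.06, "turn": 0, "grip": 0.5}

```text
time: 13.6
position: [0.5528, 0.3132, 0.0749]
tool_rot: [3.121, 0.361, -0.0]
ft_force: [0.3, 0.0, 0.2]
grip_width: 0.499
grip_force: 0.0
```

>>> send_rows:
  steps:
    - {"tx": 0, "ty": 0, "tz": 0, "turn": 0, "grip": 0.5}
    - {"tx": 0, "ty": 0, "tz": 0, "turn": 0, "grip": 0.5}
    - {"tx": 0, "ty": 0, "tz": 0, "turn": 0, "grip": 0.5}
    - {"tx": 0, "ty": 0, "tz": -0.3, "turn": 0, "grip": 0.5}
    - {"tx": 0, "ty": 0, "tz": -0.6, "turn": 0, "grip": 0.5}
    - {"tx": 0, "ty": 0, "tz": -0.7, "turn": 0, "grip": 0.5}
    - {"tx": 0, "ty": 0, "tz": -0.6, "turn": 0, "grip": 0.5}
    - {"tx": 0, "ty": 0, "tz": -0.5, "turn": 0, "grip": 0.5}
    - {"tx": 0, "ty": 0, "tz": -0.3, "turn": 0, "grip": 0.5}
    - {"tx": 0, "ty": 0, "tz": 0, "turn": 0, "grip": 0.5}
    - {"tx": 0, "ty": 0, "tz": 0, "turn": 0, "grip": 0.5}

```text
time: 14.98
position: [0.5521, 0.3128, 0.2538]
tool_rot: [3.12, 0.361, -0.003]
ft_force: [-0.6, -0.1, -1.6]
grip_width: 0.498
grip_force: 0.0
```

Run:
```python
from plan import *
import cv2
info(.4967,.300,13.2)
a=ctrl.get_image('side')['pixels'][100:410,150:450,::-1];b=ctrl.get_image('scene')['pixels'][110:310,100:420,::-1]
cv2.imwrite('pics/s6.png',np.hstack([cv2.resize(a,(390,403)),cv2.resize(b,(400,403*1))]))
```

```text
t 14.97 pos [0.5521 0.3128 0.2538] toolx yaw 13.2 toolz [-0.002 -0.001 -1.   ] body x 0.0568 lat -0.0001 F [-0.61 -0.07 -1.64] grip 0.5
```

View pics/s6.png

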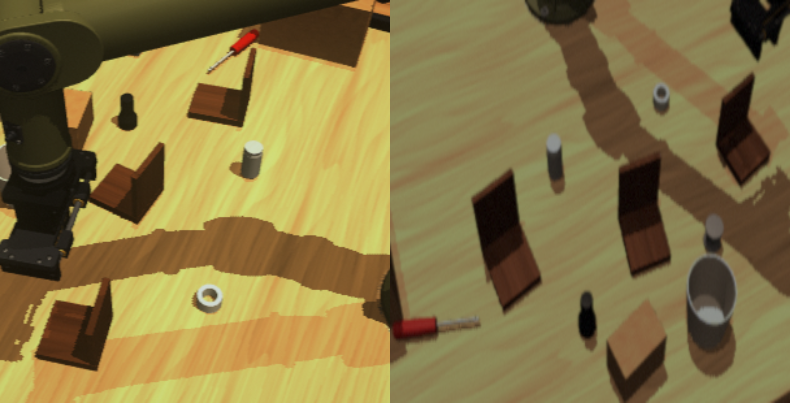

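All three bookends stand on their feet, with the large one at right panel (505,240) and the small one at (742,130). The bystanders have not moved and the hand is clear.

```bash
python3 -c "
from bench import ctrl
print(ctrl.close_job())"
```

```text
the job is handed in; nothing more can be done
None
```

I pushed both fallen bookends over, the large one first and then the small one. Both now stand on their feet where they were, nothing else was moved, and the job was handed in at about 15 s.

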